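Clip the breaker in and key the test bench live

TASK

Slide the white breaker module along its rail, away from the lock, until it clicks home against the black contact block, and leave it there. Then take the yellow key from the stand, put it fully down into the lock (rock it a little if the pins stick), turn it a quarter turn clockwise as seen from above and finish while still gripping the key and holding it turned against the lock's spring. Leave the blue key where it is and disturb nothing else on the bench.

Things in the scene. Friction and masses are not known exactly. Their poses are not given: they have to be found in the camera images.
- interlock: Fixed grey base plate, 110 (x) x 290 (y) x 12 mm; origin on the worktop below its middle, z up. Along its y: aluminium T-rail 26 mm wide, top 25 mm above the worktop, y -20 to +130 mm; black contact block (50 x 22 mm, top at 58 mm) at the rail's +y end, near face at y +124 mm; at y -90 mm a lock tower 60 x 60 mm, 62 mm high, with yellow top plate.
- lock_mouth (a point): Centre of the keyhole in the top of the yellow plate, 62 mm above the worktop, on the lock's upright axis; axes as the base. Keyhole: slot 7.5 (x) x 18.5 mm (y), chamfered. The brass rotor below has a slot 7 x 18 mm, floor 30 mm under this point, sticky pins 15 and 22 mm down in the slot's ends (10 to 18 N straight; less if the key is rocked 1 mm along the slot). The key turns only when fully down.
- rail_home (a point): Point on the rail's top (25 mm above the worktop), axes as the base, over which the module's middle lies when home. A sprung ball in the rail holds the module there; riding over it takes 3 to 10 N along the rail. The contact block then stands 1.5 mm ahead of the module.
- module: White breaker module, 40 (x, across the rail) x 45 (y, along it) mm, body 54.5 mm high, grey step and orange toggle on top to 64.5 mm; about 0.14 kg. Hooked on the rail, it only slides along it (1 mm play); starts 45 to 75 mm short of home. Origin: middle of its underside, 11.5 mm below the rail's top; axes as the base.
- module_grip (a point): Point in the module, 30 mm above its origin; pinch the flat sides here, across x (40 mm wide).
- key_stand: Fixed black block 70 (x) x 140 (y) x 44 mm high with two slots at y = -38 and +38 mm in which the keys stand upright; which key is in which varies. Origin under its middle on the worktop.
- key_yellow: The lock's key. From its tip (the origin) up, z up: steel bit 5 (x) x 16 (y) mm, 20 mm long, narrowed tip; round shank 5.5 mm; shoulder disc 22 mm wide at 31.5 to 35.5 mm, rests on the stand; yellow bow 10 (x) x 26 (y) mm up to 71.5 mm. About 0.05 kg. Bit's width goes along the slot, either way round. Fully in: tip 30 mm below the mouth, shoulder 1.5 mm above the plate.
- key_yellow_grip (a point): Middle of the yellow bow, 56 mm above the key's tip; pinch it here across its 10 mm thickness (the key's x).
- key_blue: Another key of the same shape and size with a blue bow, in the other slot of the stand; stays there.
- lock (a joint): Turn of the lock's rotor, rad: 0 at rest (slot along the base's y), grows clockwise seen from above, stop at 1.45. The key has about 0.13 rad of free play in the slot, so turning it by 1.5 rad brings this to about 1.37. A spring (0.11 N m when turned) brings it back to 0 if let go.
- beaker: Glass beaker, 72 mm across, 97 mm high, a bystander. Origin under its middle.
- jar: Jar with a green lid, 65 mm across, 85 mm high, a bystander. Origin under its middle.
- red_marker: White marker pen with a red cap, 128 x 15 mm, lying, a bystander. Origin under its middle.
Not all that is in view belongs to the job. Several things have the shape of the module; the one meant has the colours described above.

How it is judged:
On the way, in this order (a step that is already met when the one before it is completed fails the run):
1. the module is clicked home on the rail while the lock is at rest (y of module in the frame of rail_home between -0.003 and 0.003 m and distance between module and rail_home below 0.016 m and value of joint lock below 0.25 rad), for 0.2 s.
2. the yellow key is fully down in the lock, not yet turned (z of key_yellow in the frame of lock_mouth below -0.027 m and horizontal distance between key_yellow and lock_mouth below 0.004 m and angle between key_yellow's own z axis and vertical below 0.12 rad and value of joint lock below 0.5 rad), for 0.1 s.
3. the gripped key has turned the lock a quarter turn (z of key_yellow in the frame of lock_mouth below -0.027 m and horizontal distance between key_yellow and lock_mouth below 0.004 m and angle between key_yellow's own z axis and vertical below 0.12 rad and value of joint lock above 1.2 rad and contact force between the fingers and key_yellow above 1 N), for 0.2 s.
At the end, for the whole second after the job is handed in: Fingers grip the yellow key (over 1 N) and hold the lock over 1.2 rad; key within 0.12 rad of upright, tip over 27 mm below the mouth and within 4 mm of the axis; module within 3 mm of home along the rail, on the rail, untouched by the fingers; blue key within 10 mm of its start (all of step 3 and y of module in the frame of rail_home between -0.003 and 0.003 m and distance between module and rail_home below 0.016 m and contact force between the fingers and module below 0.1 N and distance of key_blue from where it was at the start of the episode below 0.01 m); the arm keeps its last pose, push and grip.
It fails at once if the blue key is pulled out of its slot (distance of key_blue from where it was at the start of the episode above 0.015 m).
It fails at once if a bystander is displaced by more than 30 mm (distance of any of beaker, jar, red_marker from where it was at the start of the episode above 0.03 m).
It also fails if it takes over 64 s, if anything falls off the work surface, if the arm or the gripper's body presses on something with over 40 N, if the wrist force passes 120 N, or if a joint passes its speed limit or range.

ROBOT

A 7-joint arm with a two-finger parallel gripper is mounted at the origin on a cart in front of the work surface, level with it; the furniture and walls round the work are solid. World frame = base frame: x ahead of the robot, y to its left, z up, the work surface at z = 0. Lengths are in m, angles in rad, forces in N, time in s.
With the tool pointing down it reaches from about 0.4 to 0.85 m from the base axis. Payload 10.4 kg.
Tool frame: the origin (TCP) lies at the very end of the fingers, on their centre line; the grasp point (between the pads) lies 19 mm behind it; z points along the fingers, y is the line along which they close (so a half turn about z gives the same grasp; the last joint's range is limited). The gripper opens to 87 mm and grips with 3 to 60 N. Pads are 19 mm wide; open, the fingers measure 117 mm over their backs; the gripper's body (75 mm by 190 mm) begins 51 mm behind the grasp point.
Start: joints at [-1.316, 0.332, -0.065, 1.46, 0.022, 1.35, -0.088], TCP at [0.171, 0.601, 0.223] pointing down, gripper open.
Joint ranges: [-2.6, 2.6], [-0.5, 2.12], [-1.47, 1.34], [0.16, 2.42], [-1.27, 4.41], [0.06, 2.06], [-2.6, 2.6]. Speed limits (rad/s): [2.22, 2.22, 2.79, 2.79, 3.14, 3.14, 3.14].

INTERFACE

Orientations are given as [roll, pitch, yaw] about the fixed x, y, z axes, in that order (R = Rz(yaw) Ry(pitch) Rx(roll)).
In Python, from rig import * gives the robot as it stands. The module is installed in compiled form; this text tells all that it offers.
- The arm moves only by the shell command python3 -m jog 'ROWS'. ROWS is JSON, a list of rows, each an object of numbers: "ax", "ay", "az": the turn, a rotation vector about the tool's x, y, z in rad; "tx", "ty", "tz": the shift along the tool's x, y, z in mm; "hand": the finger opening in mm, from 0 to 87. In form: [{"ax": .., "ay": .., "az": .., "tx": .., "ty": .., "tz": .., "hand": ..}, ...]. A call has exactly 5 rows; each row shifts and turns the commanded pose from where the row before left it, along the tool's axes as they then stand; what a row does not reach is not made up. A row lasts 1/10 s, in which the tool goes at most 50 mm and 8.59 degrees, less where a joint would pass 70% of its speed; a pose out of reach is approached as far as the arm can. A call is refused whole if a number of a shift passes 50 or a number of a turn 0.15, either way. A call with a gripper value outside its range is refused whole. The fingers move at their own pace and stop on an object; the grip force is fixed at half the most. Time passes only in rows, so rows that do not move let the fingers close, or fill a call up. It gives the time, the measured TCP pose, the force, the opening and the grip force at its end, in the units of the state.
- read_state(): the state, without advancing time (a new reading comes with each control period).
- get_image(name): name is "side" or "top" or "wrist"; returns a dict with "color" (420x560x3 uint8, red, green, blue), "mtx" (3x3 intrinsics, pixels), "xyz" and "orientation" of the camera in the world. Camera axes: x right, y down, z forward; pixel columns grow to the right and rows downward; lengths in m; the calibration is good to about 2 mm. A picture is of the moment at which its call begins. There is no depth.
- finish_job(): hands the job in; it is judged then, once.
The state is a dict: "t": time; "joint_positions": joint angles; "qd": joint speeds; "joint_torque": joint torques, N m; "ee_pos": TCP position; "eef_rot": TCP orientation; "contact_force": force on the tool from outside, world axes, zero at the start; "ft_torque": the same for the moment, N m; "gripper_width": finger opening in m; "grip_force": force on a finger pad.
Only numpy, scipy, OpenCV 4.12 (cv2) and the standard library are available. Lean on these libraries where they do the work, as an engineer would, in place of code of your own. Each camera call takes 0.05 s, during which the arm holds its last target. There are 200 camera calls.

## Working session

There is one attempt and no reset: what is moved stays moved. The work goes in short steps, Python scripts to look and compute and a shell command to move; the robot and the scene stay as the last step left them, time stands still between calls to the robot, and variables do not carry over. Pictures are saved under pics/ and viewed, at most 10 in all, crops included, and the job is handed in when it is done.

```bash
mkdir -p pics; cat > h.py <<'E'
from rig import *
import numpy as np, cv2
from scipy.spatial.transform import Rotation as R
def snap(n,f):
    im=get_image(n); cv2.imwrite('pics/'+f,cv2.cvtColor(im['color'],cv2.COLOR_RGB2BGR)); return im
def camR(im):
    o=np.array(im['orientation'],float)
    return o if o.shape==(3,3) else R.from_euler('xyz',o).as_matrix() if o.size==3 else R.from_quat(o).as_matrix()
def cast(im,u,v,z):
    d=camR(im)@np.linalg.inv(im['mtx'])@np.array([u,v,1.]); p=np.array(im['xyz'])
    return p+d*(z-p[2])/d[2]
E
python3 - <<'E'
from h import *
s=read_state(); print(s['t'],s['ee_pos'],s['eef_rot'])
for n in('top','side'):
    im=snap(n,n+'1.png'); print(n,im['mtx'],im['xyz'],im['orientation'])
E
```

```text
0.0 [0.17130203 0.60066477 0.221737  ] [-3.14017343e+00  8.12432286e-05  2.86379939e+00]
top [[502.54611834   0.         275.39698885]
 [  0.         502.54611834 207.765252  ]
 [  0.           0.           1.        ]] [ 0.47824377 -0.08983648  1.10302973] [-3.09076078  0.0233612  -1.55631264]
side [[425.86368508   0.         282.57061891]
 [  0.         425.86368508 208.71673537]
 [  0.           0.           1.        ]] [0.34713646 0.69838058 0.60175477] [-2.13527312 -0.02466779 -2.85865167]
```

View pics/top1.png

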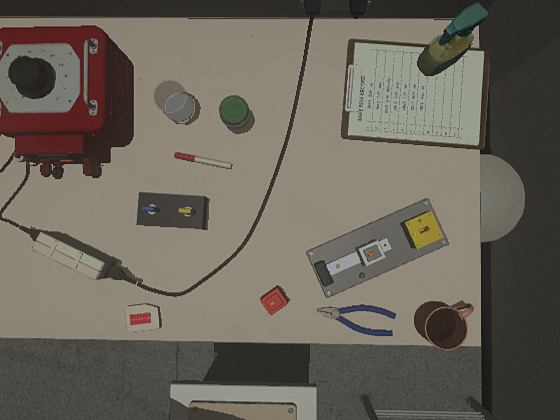

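View pics/side1.png

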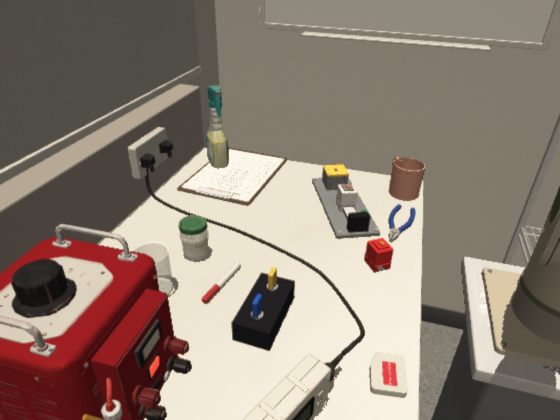

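The top view shows the interlock with the lock at (422,229), the module at (373,252) and the contact block at (322,272). The stand is at (173,210), with the yellow key at (186,211) and the blue one at (151,209). Next I measure with masks.

```bash
cat > m.py <<'E'
from h import *
im=get_image('top'); c=im['color']; hsv=cv2.cvtColor(c,cv2.COLOR_RGB2HSV)
def blob(mask,roi):
    m=np.zeros_like(mask); x0,y0,x1,y1=roi; m[y0:y1,x0:x1]=mask[y0:y1,x0:x1]
    k=max(cv2.findContours(m,cv2.RETR_EXTERNAL,cv2.CHAIN_APPROX_NONE)[0],key=cv2.contourArea)
    return cv2.minAreaRect(k)
yel=cv2.inRange(hsv,(20,120,90),(35,255,255))
blu=cv2.inRange(hsv,(105,120,60),(125,255,255))
def rep(n,r,z):
    b=cv2.boxPoints(r); P=[cast(im,*p,z)[:2] for p in b]
    e=[P[1]-P[0],P[2]-P[1]]; l=max(e,key=np.linalg.norm)
    print(n,np.round(r[0],1),'ctr',np.round(cast(im,*r[0],z),4),'sides',[round(np.linalg.norm(q),4) for q in e],'yaw long',round(np.degrees(np.arctan2(l[1],l[0])),1))
rep('lock',blob(yel,(395,200,450,260)),.062)
rep('ykey',blob(yel,(170,195,205,225)),.085)
rep('bkey',blob(blu,(135,195,165,225)),.085)
gray=cv2.inRange(hsv,(0,0,60),(180,60,125))
rep('plate',blob(gray,(295,190,460,305)),.012)
blk=cv2.inRange(hsv,(0,0,0),(180,255,75))
rep('stand',blob(blk,(130,185,215,235)),.044)
rep('contact',blob(blk,(305,255,335,290)),.058)
rep('module',blob(cv2.inRange(hsv,(0,0,150),(180,60,255)),(357,238,393,268)),.043+.014)
a=cv2.resize(c[185:310,295:460],None,fx=4.6,fy=4.6,interpolation=cv2.INTER_CUBIC)
cv2.imwrite('pics/il.png',a[:,:,::-1])
E
python3 m.py
```

```text
lock [423.8 229.4] ctr [ 0.4904 -0.3705  0.062 ] sides [np.float64(0.0606), np.float64(0.0604)] yaw long -65.6
ykey [184. 210.] ctr [0.5227 0.1209 0.085 ] sides [np.float64(0.0246), np.float64(0.0082)] yaw long -89.2
bkey [147.  207.8] ctr [0.5261 0.1968 0.085 ] sides [np.float64(0.0073), np.float64(0.0214)] yaw long -96.3
plate [377.1 247.1] ctr [ 0.4514 -0.2841  0.012 ] sides [np.float64(0.2922), np.float64(0.1113)] yaw long -65.3
stand [172.9 210.6] ctr [0.5228 0.1529 0.044 ] sides [np.float64(0.0693), np.float64(0.152)] yaw long -93.2
contact [322.7 273.1] ctr [ 0.3973 -0.1642  0.058 ] sides [np.float64(0.0271), np.float64(0.0527)] yaw long -155.4
module [375.8 250.9] ctr [ 0.4446 -0.2734  0.057 ] sides [np.float64(0.0618), np.float64(0.0377)] yaw long -64.8
```

View pics/il.png

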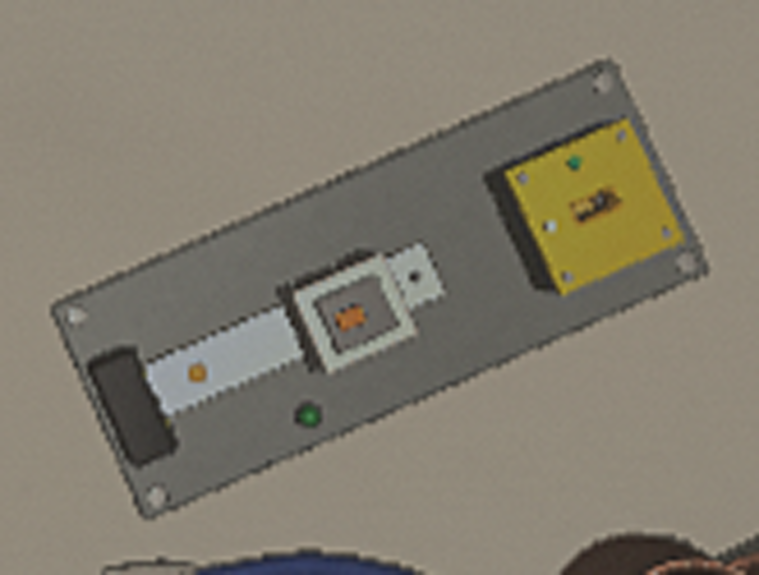

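The crop shows the slot at about (597,204), which is pixel (424.8,229.3) in the full image. The module toggle is at full pixel (371.1,253.9), and the rail ball is clear. The base yaw is about 24.7°.

```bash
cat >> h.py <<'E'
def go(p,yaw_deg):
    s=read_state(); Rc=R.from_euler('xyz',s['eef_rot']); Rt=R.from_euler('xyz',[np.pi,0,np.radians(yaw_deg)])
    print('t',s['t'],'now',np.round(s['ee_pos'],4),np.round(np.degrees(s['eef_rot']),2),'w',round(s['gripper_width'],4),'F',np.round(s['contact_force'],1))
    d=np.array(p)-s['ee_pos']
    print('rotvec',np.round((Rc.inv()*Rt).as_rotvec(),4),'shift mm before turn',np.round(Rc.inv().apply(d)*1e3,1),'after turn',np.round(Rt.inv().apply(d)*1e3,1))
E
python3 - <<'E'
from h import *
im=get_image('top'); print(cast(im,371.1,253.9,.078),cast(im,424.8,229.3,.062))
go([.45,.15,.24],114.7)
E
```

```text
[ 0.43912533 -0.26026411  0.078     ] [ 0.49062089 -0.37261527  0.062     ]
t 0.2 now [0.1713 0.6008 0.2221] [-179.95    0.    164.08] w 0.0869 F [-0.1  0.6  0.7]
rotvec [-7.000e-04  4.000e-04  8.619e-01] shift mm before turn [-391.6 -357.2  -17.6] after turn [-526.    64.8  -17.9]
```

```bash
python3 -m jog '[{"az":0.14},{"az":0.14},{"az":0.14},{"az":0.14},{"az":0.14}]'; python3 -m jog '[{"az":0.14},{},{},{},{}]'; python3 - <<'E'
from h import *
go([.45,.15,.25],114.7)
E
```

```text
t 0.2 now [0.1713 0.6008 0.2221] [-179.95    0.    164.08] w 0.0869 F [-0.1  0.6  0.7]
rotvec [-7.000e-04  4.000e-04  8.619e-01] shift mm before turn [-391.6 -357.2  -27.6] after turn [-526.    64.8  -27.9]validation failed for argument at $[0]...
validation failed for argument at $[0]...
```

```bash
python3 -m jog '[{"ax":0,"ay":0,"az":0.14,"tx":0,"ty":0,"tz":-5,"hand":87},{"ax":0,"ay":0,"az":0.14,"tx":0,"ty":0,"tz":-5,"hand":87},{"ax":0,"ay":0,"az":0.14,"tx":0,"ty":0,"tz":-5,"hand":87},{"ax":0,"ay":0,"az":0.14,"tx":0,"ty":0,"tz":-5,"hand":87},{"ax":0,"ay":0,"az":0.14,"tx":0,"ty":0,"tz":-5,"hand":87}]'; python3 -m jog '[{"ax":0,"ay":0,"az":0.14,"tx":-40,"ty":5,"tz":0,"hand":87},{"ax":0,"ay":0,"az":0,"tx":-40,"ty":5,"tz":0,"hand":87},{"ax":0,"ay":0,"az":0,"tx":-40,"ty":5,"tz":0,"hand":87},{"ax":0,"ay":0,"az":0,"tx":-40,"ty":5,"tz":0,"hand":87},{"ax":0,"ay":0,"az":0,"tx":-40,"ty":5,"tz":0,"hand":87}]'; python3 - <<'E'
from h import *
go([.45,.15,.25],114.7)
E
```

```text
t: 0.7
ee_pos: [0.1713, 0.601, 0.2475]
eef_rot: [-3.141, 0.0, 2.158]
contact_force: [-0.0, -0.1, 0.2]
gripper_width: 0.0871
grip_force: 0.0
t: 1.2
ee_pos: [0.2866, 0.434, 0.2475]
eef_rot: [-3.142, -0.0, 2.024]
contact_force: [0.2, -0.2, 0.7]
gripper_width: 0.0871
grip_force: 0.0
t 1.2 now [0.2866 0.434  0.2475] [-1.8000e+02 -1.0000e-02  1.1596e+02] w 0.0871 F [ 0.2 -0.2  0.7]
rotvec [-0.     -0.0001  0.0219] shift mm before turn [-326.9   22.6   -2.6] after turn [-326.3   29.8   -2.5]
```

```bash
python3 -m jog '[{"ax":0,"ay":0,"az":0.022,"tx":-41,"ty":4,"tz":0,"hand":87},{"ax":0,"ay":0,"az":0,"tx":-41,"ty":4,"tz":0,"hand":87},{"ax":0,"ay":0,"az":0,"tx":-41,"ty":4,"tz":0,"hand":87},{"ax":0,"ay":0,"az":0,"tx":-41,"ty":4,"tz":0,"hand":87},{"ax":0,"ay":0,"az":0,"tx":-41,"ty":4,"tz":0,"hand":87}]'; python3 -m jog '[{"ax":0,"ay":0,"az":0,"tx":-40,"ty":4,"tz":0,"hand":87},{"ax":0,"ay":0,"az":0,"tx":-40,"ty":4,"tz":0,"hand":87},{"ax":0,"ay":0,"az":0,"tx":-40,"ty":0,"tz":0,"hand":87},{"ax":0,"ay":0,"az":0,"tx":-40,"ty":-10,"tz":0,"hand":87},{"ax":0,"ay":0,"az":0,"tx":-40,"ty":-20,"tz":0,"hand":87}]'; python3 - <<'E'
from h import *
go([.44,-.26,.18],114.7)
E
```

```text
t: 1.7
ee_pos: [0.391, 0.2565, 0.2476]
eef_rot: [3.141, -0.0, 2.002]
contact_force: [-0.4, -0.3, 0.4]
gripper_width: 0.0872
grip_force: 0.0
t: 2.2
ee_pos: [0.4545, 0.0658, 0.2474]
eef_rot: [-3.141, 0.0, 2.002]
contact_force: [0.8, 0.6, -0.1]
gripper_width: 0.0868
grip_force: 0.0
t 2.2 now [0.4545 0.0658 0.2474] [-1.7999e+02  3.0000e-02  1.1470e+02] w 0.0868 F [ 0.8  0.6 -0.1]
rotvec [-0.0001  0.0005  0.    ] shift mm before turn [-289.8 -149.3   67.5] after turn [-289.9 -149.3   67.4]
```

```bash
python3 -m jog '[{"ax":0,"ay":0,"az":0,"tx":-36,"ty":-19,"tz":0,"hand":87},{"ax":0,"ay":0,"az":0,"tx":-36,"ty":-19,"tz":0,"hand":87},{"ax":0,"ay":0,"az":0,"tx":-36,"ty":-19,"tz":0,"hand":87},{"ax":0,"ay":0,"az":0,"tx":-36,"ty":-19,"tz":0,"hand":87},{"ax":0,"ay":0,"az":0,"tx":-36,"ty":-19,"tz":0,"hand":87}]'; python3 -m jog '[{"ax":0,"ay":0,"az":0,"tx":-36,"ty":-19,"tz":20,"hand":70},{"ax":0,"ay":0,"az":0,"tx":-36,"ty":-19,"tz":20,"hand":70},{"ax":0,"ay":0,"az":0,"tx":-36,"ty":-17,"tz":27,"hand":70},{"ax":0,"ay":0,"az":0,"tx":0,"ty":0,"tz":0,"hand":70},{"ax":0,"ay":0,"az":0,"tx":0,"ty":0,"tz":0,"hand":70}]'; python3 - <<'E'
from h import *
go([.44,-.26,.0265],114.7)
im=snap('wrist','w1.png'); print(im['xyz'],im['orientation'],im['mtx'])
E
```

```text
t: 2.7
ee_pos: [0.4425, -0.1376, 0.2476]
eef_rot: [3.141, -0.0, 2.002]
contact_force: [0.8, -0.4, 0.4]
gripper_width: 0.087
grip_force: 0.0
t: 3.2
ee_pos: [0.4373, -0.2576, 0.1798]
eef_rot: [-3.139, -0.0, 1.999]
contact_force: [-0.3, -0.2, 0.2]
gripper_width: 0.0703
grip_force: 0.0
t 3.2 now [ 0.4373 -0.2576  0.1798] [-1.7984e+02 -2.0000e-02  1.1456e+02] w 0.0703 F [-0.3 -0.2  0.2]
rotvec [-0.0028 -0.0003 -0.0025] shift mm before turn [ -3.3   1.9 153.3] after turn [ -3.3   1.4 153.3]
[ 0.4051035  -0.18690442  0.34328427] [2.85043311 0.0028957  0.42801491] [[315.5063887    0.         276.38991375]
 [  0.         315.5063887  207.59473531]
 [  0.           0.           1.        ]]
```

View pics/w1.png

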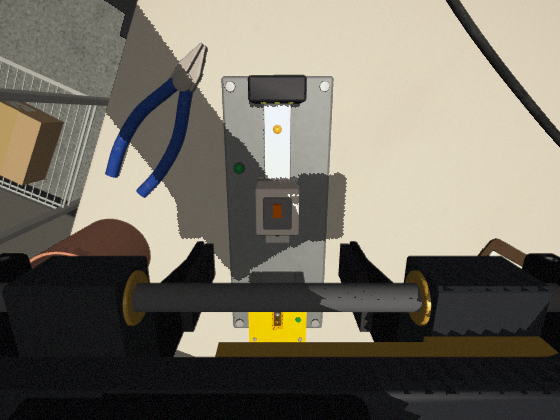

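The wrist view shows the toggle at (277,211), the ball at (277,129), the plate's top corners at about (222,77) and (333,77), and the yellow plate with the slot at (278,319).

```bash
python3 - <<'E'
from h import *
im=get_image('wrist')
for n,u,v,z in[('tog',277,211,.078),('ball',277.5,129,.025),('c1',222,77,.012),('c2',333,77,.012),('slot',278,319,.062),('railTop',277,101,.025),('blockL',249,76,.058),('blockR',306,76,.058)]: print(n,np.round(cast(im,u,v,z),4))
print(camR(im))
go([.44,-.26,.0265],114.7)
E
```

```text
tog [ 0.4404 -0.2613  0.078 ]
ball [ 0.4125 -0.1995  0.025 ]
c1 [ 0.3429 -0.1778  0.012 ]
c2 [ 0.4415 -0.1325  0.012 ]
slot [ 0.4927 -0.3727  0.062 ]
railTop [ 0.4012 -0.176   0.025 ]
blockL [ 0.3719 -0.1687  0.058 ]
blockR [ 0.4155 -0.1487  0.058 ]
[[ 9.08944529e-01  3.99529514e-01  1.19147009e-01]
 [ 4.16916575e-01 -8.70596063e-01 -2.61233736e-01]
 [-6.41671177e-04  2.87121338e-01 -9.57894005e-01]]
t 3.3 now [ 0.4387 -0.2562  0.181 ] [ 1.7994e+02 -1.0000e-02  1.1476e+02] w 0.0701 F [ 0.5  0.9 -0. ]
rotvec [ 0.0011 -0.0002  0.001 ] shift mm before turn [ -4.1  -0.6 154.5] after turn [ -4.   -0.4 154.5]
```

```bash
python3 -m jog '[{"ax":0,"ay":0,"az":0,"tx":-4,"ty":0,"tz":35,"hand":70},{"ax":0,"ay":0,"az":0,"tx":0,"ty":0,"tz":35,"hand":70},{"ax":0,"ay":0,"az":0,"tx":0,"ty":0,"tz":35,"hand":70},{"ax":0,"ay":0,"az":0,"tx":0,"ty":0,"tz":30,"hand":70},{"ax":0,"ay":0,"az":0,"tx":0,"ty":0,"tz":18,"hand":70}]'; python3 -m jog '[{"ax":0,"ay":0,"az":0,"tx":0,"ty":0,"tz":0,"hand":70},{"ax":0,"ay":0,"az":0,"tx":0,"ty":0,"tz":0,"hand":30},{"ax":0,"ay":0,"az":0,"tx":0,"ty":0,"tz":0,"hand":30},{"ax":0,"ay":0,"az":0,"tx":0,"ty":0,"tz":0,"hand":30},{"ax":0,"ay":0,"az":0,"tx":0,"ty":0,"tz":0,"hand":30}]'; python3 - <<'E'
from h import *
go([.4096,-.193,.0265],114.7)
E
```

```text
t: 3.8
ee_pos: [0.4403, -0.2584, 0.0264]
eef_rot: [3.14, -0.002, 2.004]
contact_force: [1.1, -0.8, 0.1]
gripper_width: 0.0698
grip_force: 0.0
t: 4.3
ee_pos: [0.4405, -0.2607, 0.0283]
eef_rot: [3.14, 0.001, 2.002]
contact_force: [-0.9, 0.3, -0.4]
gripper_width: 0.0456
grip_force: 0.0
t 4.3 now [ 0.4405 -0.2607  0.0283] [1.7991e+02 3.0000e-02 1.1472e+02] w 0.0456 F [-0.9  0.3 -0.4]
rotvec [0.0015 0.0006 0.0003] shift mm before turn [74.4  0.3  1.8] after turn [74.4  0.2  1.8]
```

```bash
python3 -m jog '[{"ax":0,"ay":0,"az":0,"tx":0,"ty":0,"tz":0,"hand":30},{"ax":0,"ay":0,"az":0,"tx":0,"ty":0,"tz":0,"hand":30},{"ax":0,"ay":0,"az":0,"tx":0,"ty":0,"tz":0,"hand":30},{"ax":0,"ay":0,"az":0,"tx":0,"ty":0,"tz":0,"hand":30},{"ax":0,"ay":0,"az":0,"tx":0,"ty":0,"tz":0,"hand":30}]'; python3 -m jog '[{"ax":0,"ay":0,"az":0,"tx":6,"ty":0,"tz":0,"hand":30},{"ax":0,"ay":0,"az":0,"tx":12,"ty":0,"tz":0,"hand":30},{"ax":0,"ay":0,"az":0,"tx":14,"ty":0,"tz":0,"hand":30},{"ax":0,"ay":0,"az":0,"tx":14,"ty":0,"tz":0,"hand":30},{"ax":0,"ay":0,"az":0,"tx":10,"ty":0,"tz":0,"hand":30}]'; python3 -m jog '[{"ax":0,"ay":0,"az":0,"tx":3,"ty":0,"tz":0,"hand":30},{"ax":0,"ay":0,"az":0,"tx":3,"ty":0,"tz":0,"hand":30},{"ax":0,"ay":0,"az":0,"tx":3,"ty":0,"tz":0,"hand":30},{"ax":0,"ay":0,"az":0,"tx":2,"ty":0,"tz":0,"hand":30},{"ax":0,"ay":0,"az":0,"tx":0,"ty":0,"tz":0,"hand":30}]'; python3 - <<'E'
from h import *
go([.4096,-.193,.0265],114.7)
E
```

```text
t: 4.8
ee_pos: [0.4401, -0.2607, 0.028]
eef_rot: [3.141, -0.0, 2.002]
contact_force: [-1.7, 1.5, 7.6]
gripper_width: 0.0397
grip_force: 30.0
t: 5.3
ee_pos: [0.4172, -0.2104, 0.0282]
eef_rot: [3.14, 0.003, 2.002]
contact_force: [4.2, -12.9, 6.5]
gripper_width: 0.0398
grip_force: 30.0
t: 5.8
ee_pos: [0.4124, -0.2, 0.0281]
eef_rot: [3.14, 0.001, 2.002]
contact_force: [-1.1, 0.6, 9.7]
gripper_width: 0.0397
grip_force: 30.0
t 5.8 now [ 0.4124 -0.2     0.0281] [1.7992e+02 5.0000e-02 1.1468e+02] w 0.0397 F [-1.1  0.6  9.7]
rotvec [ 0.0014  0.0009 -0.0003] shift mm before turn [7.5 0.4 1.6] after turn [7.5 0.4 1.6]
```

```bash
python3 -m jog '[{"ax":0,"ay":0,"az":0,"tx":1,"ty":0,"tz":0,"hand":30},{"ax":0,"ay":0,"az":0,"tx":1,"ty":0,"tz":0,"hand":30},{"ax":0,"ay":0,"az":0,"tx":0,"ty":0,"tz":0,"hand":30},{"ax":0,"ay":0,"az":0,"tx":0,"ty":0,"tz":0,"hand":30},{"ax":0,"ay":0,"az":0,"tx":0,"ty":0,"tz":0,"hand":30}]'; python3 - <<'E'
from h import *
go([.4096,-.193,.0265],114.7)
im=get_image('top');c=im['color']
cv2.imwrite('pics/il2.png',cv2.resize(c[225:305,300:400],None,fx=5,fy=5,interpolation=cv2.INTER_CUBIC)[:,:,::-1])
im=get_image('wrist');c=im['color']
cv2.imwrite('pics/w2.png',c[:,:,::-1])
E
```

```text
t: 6.3
ee_pos: [0.4113, -0.1976, 0.0279]
eef_rot: [3.141, -0.0, 2.002]
contact_force: [-0.8, 1.3, 10.1]
gripper_width: 0.0399
grip_force: 30.0
t 6.3 now [ 0.4113 -0.1976  0.0279] [ 1.7995e+02 -2.0000e-02  1.1470e+02] w 0.0399 F [-0.8  1.3 10.1]
rotvec [ 0.0009 -0.0004  0.0001] shift mm before turn [4.9 0.4 1.4] after turn [4.9 0.4 1.4]
```

View pics/w2.png

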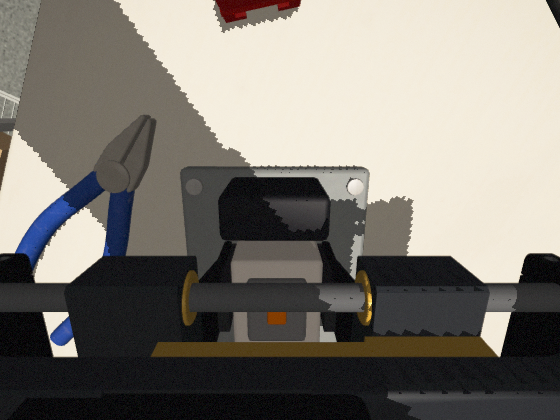

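The module's front edge (row 241) is nearly at the block's top near edge. I'll keep going in small steps and watch the force.

```bash
for i in 1; do python3 -m jog '[{"ax":0,"ay":0,"az":0,"tx":1,"ty":0,"tz":0,"hand":30},{"ax":0,"ay":0,"az":0,"tx":0,"ty":0,"tz":0,"hand":30},{"ax":0,"ay":0,"az":0,"tx":0,"ty":0,"tz":0,"hand":30},{"ax":0,"ay":0,"az":0,"tx":0,"ty":0,"tz":0,"hand":30},{"ax":0,"ay":0,"az":0,"tx":0,"ty":0,"tz":0,"hand":30}]'; python3 -m jog '[{"ax":0,"ay":0,"az":0,"tx":1,"ty":0,"tz":0,"hand":30},{"ax":0,"ay":0,"az":0,"tx":0,"ty":0,"tz":0,"hand":30},{"ax":0,"ay":0,"az":0,"tx":0,"ty":0,"tz":0,"hand":30},{"ax":0,"ay":0,"az":0,"tx":0,"ty":0,"tz":0,"hand":30},{"ax":0,"ay":0,"az":0,"tx":0,"ty":0,"tz":0,"hand":30}]'; python3 -m jog '[{"ax":0,"ay":0,"az":0,"tx":1,"ty":0,"tz":0,"hand":30},{"ax":0,"ay":0,"az":0,"tx":0,"ty":0,"tz":0,"hand":30},{"ax":0,"ay":0,"az":0,"tx":0,"ty":0,"tz":0,"hand":30},{"ax":0,"ay":0,"az":0,"tx":0,"ty":0,"tz":0,"hand":30},{"ax":0,"ay":0,"az":0,"tx":0,"ty":0,"tz":0,"hand":30}]'; done
```

```text
t: 6.9
ee_pos: [0.411, -0.197, 0.028]
eef_rot: [3.141, 0.0, 2.002]
contact_force: [-0.3, -0.5, 6.9]
gripper_width: 0.04
grip_force: 30.0
t: 7.4
ee_pos: [0.4107, -0.1964, 0.028]
eef_rot: [3.14, 0.001, 2.002]
contact_force: [1.5, -1.7, 4.9]
gripper_width: 0.0399
grip_force: 30.0
t: 7.9
ee_pos: [0.4103, -0.1957, 0.0279]
eef_rot: [3.141, 0.001, 2.002]
contact_force: [2.9, -3.1, 6.5]
gripper_width: 0.0401
grip_force: 30.0
```

```bash
python3 -m jog '[{"ax":0,"ay":0,"az":0,"tx":1,"ty":0,"tz":0,"hand":30},{"ax":0,"ay":0,"az":0,"tx":0,"ty":0,"tz":0,"hand":30},{"ax":0,"ay":0,"az":0,"tx":0,"ty":0,"tz":0,"hand":30},{"ax":0,"ay":0,"az":0,"tx":0,"ty":0,"tz":0,"hand":30},{"ax":0,"ay":0,"az":0,"tx":0,"ty":0,"tz":0,"hand":30}]'; python3 -m jog '[{"ax":0,"ay":0,"az":0,"tx":1,"ty":0,"tz":0,"hand":30},{"ax":0,"ay":0,"az":0,"tx":0,"ty":0,"tz":0,"hand":30},{"ax":0,"ay":0,"az":0,"tx":0,"ty":0,"tz":0,"hand":30},{"ax":0,"ay":0,"az":0,"tx":0,"ty":0,"tz":0,"hand":30},{"ax":0,"ay":0,"az":0,"tx":0,"ty":0,"tz":0,"hand":30}]'; python3 -m jog '[{"ax":0,"ay":0,"az":0,"tx":1,"ty":0,"tz":0,"hand":30},{"ax":0,"ay":0,"az":0,"tx":0,"ty":0,"tz":0,"hand":30},{"ax":0,"ay":0,"az":0,"tx":0,"ty":0,"tz":0,"hand":30},{"ax":0,"ay":0,"az":0,"tx":0,"ty":0,"tz":0,"hand":30},{"ax":0,"ay":0,"az":0,"tx":0,"ty":0,"tz":0,"hand":30}]'
```

```text
t: 8.4
ee_pos: [0.41, -0.195, 0.0279]
eef_rot: [3.141, 0.002, 2.002]
contact_force: [1.8, -3.8, 5.8]
gripper_width: 0.0401
grip_force: 30.0
t: 8.9
ee_pos: [0.4099, -0.1948, 0.028]
eef_rot: [3.14, 0.003, 2.001]
contact_force: [4.4, -9.1, -0.1]
gripper_width: 0.0396
grip_force: 30.0
t: 9.4
ee_pos: [0.4098, -0.1948, 0.0281]
eef_rot: [3.14, 0.005, 2.001]
contact_force: [5.6, -10.8, -2.8]
gripper_width: 0.0398
grip_force: 30.0
```

```bash
python3 -m jog '[{"ax":0,"ay":0,"az":0,"tx":1,"ty":0,"tz":0,"hand":30},{"ax":0,"ay":0,"az":0,"tx":1,"ty":0,"tz":0,"hand":30},{"ax":0,"ay":0,"az":0,"tx":0,"ty":0,"tz":0,"hand":30},{"ax":0,"ay":0,"az":0,"tx":0,"ty":0,"tz":0,"hand":30},{"ax":0,"ay":0,"az":0,"tx":0,"ty":0,"tz":0,"hand":30}]'; python3 -m jog '[{"ax":0,"ay":0,"az":0,"tx":1,"ty":0,"tz":0,"hand":30},{"ax":0,"ay":0,"az":0,"tx":1,"ty":0,"tz":0,"hand":30},{"ax":0,"ay":0,"az":0,"tx":0,"ty":0,"tz":0,"hand":30},{"ax":0,"ay":0,"az":0,"tx":0,"ty":0,"tz":0,"hand":30},{"ax":0,"ay":0,"az":0,"tx":0,"ty":0,"tz":0,"hand":30}]'
```

```text
t: 9.9
ee_pos: [0.4097, -0.1945, 0.0284]
eef_rot: [3.139, 0.009, 2.0]
contact_force: [10.1, -17.8, -9.3]
gripper_width: 0.0397
grip_force: 30.0
t: 10.4
ee_pos: [0.4095, -0.1939, 0.0287]
eef_rot: [3.138, 0.011, 2.0]
contact_force: [12.3, -22.9, -10.0]
gripper_width: 0.0402
grip_force: 30.0
```

```bash
python3 -m jog '[{"ax":0,"ay":0,"az":0,"tx":-3,"ty":0,"tz":0,"hand":30},{"ax":0,"ay":0,"az":0,"tx":-2,"ty":0,"tz":0,"hand":30},{"ax":0,"ay":0,"az":0,"tx":0,"ty":0,"tz":0,"hand":30},{"ax":0,"ay":0,"az":0,"tx":0,"ty":0,"tz":0,"hand":30},{"ax":0,"ay":0,"az":0,"tx":0,"ty":0,"tz":0,"hand":30}]'; python3 -m jog '[{"ax":0,"ay":0,"az":0,"tx":-1,"ty":0,"tz":0,"hand":30},{"ax":0,"ay":0,"az":0,"tx":0,"ty":0,"tz":0,"hand":30},{"ax":0,"ay":0,"az":0,"tx":0,"ty":0,"tz":0,"hand":30},{"ax":0,"ay":0,"az":0,"tx":0,"ty":0,"tz":0,"hand":30},{"ax":0,"ay":0,"az":0,"tx":0,"ty":0,"tz":0,"hand":30}]'
```

```text
t: 10.9
ee_pos: [0.4096, -0.1943, 0.0281]
eef_rot: [3.14, 0.002, 2.001]
contact_force: [0.6, -5.2, 9.2]
gripper_width: 0.0399
grip_force: 30.0
t: 11.4
ee_pos: [0.4096, -0.1944, 0.0281]
eef_rot: [3.141, -0.0, 2.002]
contact_force: [-0.0, 0.0, 14.0]
gripper_width: 0.0397
grip_force: 30.0
```

```bash
python3 -m jog '[{"ax":0,"ay":0,"az":0,"tx":0,"ty":0,"tz":0,"hand":70},{"ax":0,"ay":0,"az":0,"tx":0,"ty":0,"tz":0,"hand":70},{"ax":0,"ay":0,"az":0,"tx":0,"ty":0,"tz":0,"hand":70},{"ax":0,"ay":0,"az":0,"tx":0,"ty":0,"tz":0,"hand":70},{"ax":0,"ay":0,"az":0,"tx":0,"ty":0,"tz":-10,"hand":70}]'; python3 -m jog '[{"ax":0,"ay":0,"az":0,"tx":0,"ty":0,"tz":-35,"hand":70},{"ax":0,"ay":0,"az":0,"tx":0,"ty":0,"tz":-40,"hand":70},{"ax":0,"ay":0,"az":0,"tx":-10,"ty":0,"tz":-40,"hand":70},{"ax":0,"ay":0,"az":0,"tx":-20,"ty":0,"tz":-30,"hand":70},{"ax":0,"ay":0,"az":0,"tx":-20,"ty":0,"tz":0,"hand":70}]'; python3 - <<'E'
from h import *
go([.4,.1,.22],90)
im=snap('wrist','w3.png'); a=im['color'][40:260,170:390]
cv2.imwrite('pics/w3c.png',cv2.resize(a,(600,600),interpolation=cv2.INTER_CUBIC)[:,:,::-1])
E
```

```text
t: 11.9
ee_pos: [0.4082, -0.1941, 0.037]
eef_rot: [-3.139, -0.001, 2.002]
contact_force: [-0.1, 0.5, -0.3]
gripper_width: 0.0676
grip_force: 0.0
t: 12.4
ee_pos: [0.4325, -0.2408, 0.1869]
eef_rot: [3.134, 0.002, 2.003]
contact_force: [0.4, 0.0, -1.3]
gripper_width: 0.0701
grip_force: 0.0
t 12.4 now [ 0.4325 -0.2408  0.1869] [1.7956e+02 9.0000e-02 1.1476e+02] w 0.0701 F [ 0.4  0.  -1.3]
rotvec [ 8.000e-03 -1.000e-04  4.321e-01] shift mm before turn [323.  113.5 -32.7] after turn [340.8 -32.5 -33.1]
```

View pics/w3c.png

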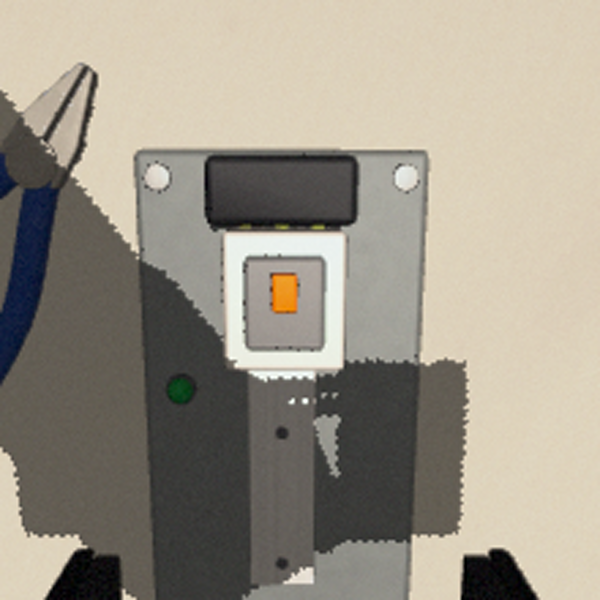

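The module sits against the block (white front edge at crop row 232, block near edge at about 227), so it is home. Next, the yellow key.

```bash
python3 -m jog '[{"ax":0.007,"ay":0,"az":0.095,"tx":0,"ty":0,"tz":-5,"hand":70},{"ax":0,"ay":0,"az":0.095,"tx":0,"ty":0,"tz":-5,"hand":60},{"ax":0,"ay":0,"az":0.095,"tx":0,"ty":0,"tz":-5,"hand":50},{"ax":0,"ay":0,"az":0.095,"tx":0,"ty":0,"tz":-5,"hand":50},{"ax":0,"ay":0,"az":0.096,"tx":0,"ty":0,"tz":0,"hand":50}]'; python3 - <<'E'
from h import *
go([.521,.10,.2],87.4)
im=get_image('wrist')
E
```

```text
t: 12.95
ee_pos: [0.4301, -0.2402, 0.2033]
eef_rot: [-3.136, 0.003, 1.521]
contact_force: [0.0, 0.7, -0.5]
gripper_width: 0.0515
grip_force: 0.0
t 12.95 now [ 0.4301 -0.2402  0.2033] [-1.7967e+02  1.6000e-01  8.7150e+01] w 0.0515 F [ 0.   0.7 -0.5]
rotvec [-0.0058  0.0028 -0.0044] shift mm before turn [344.3  73.8   1.9] after turn [343.9  75.3   3.3]
```

```bash
python3 -m jog '[{"ax":0,"ay":0,"az":0,"tx":34,"ty":7.5,"tz":0,"hand":40},{"ax":0,"ay":0,"az":0,"tx":34,"ty":7.5,"tz":0,"hand":40},{"ax":0,"ay":0,"az":0,"tx":34,"ty":7.5,"tz":0,"hand":40},{"ax":0,"ay":0,"az":0,"tx":34,"ty":7.5,"tz":0,"hand":40},{"ax":0,"ay":0,"az":0,"tx":34,"ty":7.5,"tz":0,"hand":40}]'; python3 -m jog '[{"ax":0,"ay":0,"az":0,"tx":34,"ty":7.5,"tz":0,"hand":40},{"ax":0,"ay":0,"az":0,"tx":34,"ty":7.5,"tz":0,"hand":40},{"ax":0,"ay":0,"az":0,"tx":34,"ty":7.5,"tz":0,"hand":40},{"ax":0,"ay":0,"az":0,"tx":34,"ty":7.5,"tz":0,"hand":40},{"ax":0,"ay":0,"az":0,"tx":34,"ty":7.5,"tz":0,"hand":40}]'; python3 -m jog '[{"ax":0,"ay":0,"az":0,"tx":0,"ty":0,"tz":0,"hand":40},{"ax":0,"ay":0,"az":0,"tx":0,"ty":0,"tz":0,"hand":40},{"ax":0,"ay":0,"az":0,"tx":0,"ty":0,"tz":0,"hand":40},{"ax":0,"ay":0,"az":0,"tx":0,"ty":0,"tz":0,"hand":40},{"ax":0,"ay":0,"az":0,"tx":0,"ty":0,"tz":0,"hand":40}]';python3 - <<'E'
from h import *
go([.5227,.1209,.051],87.4)
im=snap('wrist','w4.png')
E
```

```text
t: 13.5
ee_pos: [0.4753, -0.0705, 0.2021]
eef_rot: [-3.135, 0.002, 1.527]
contact_force: [1.0, 0.1, 0.0]
gripper_width: 0.0402
grip_force: 0.0
t: 14.0
ee_pos: [0.5205, 0.0976, 0.2014]
eef_rot: [-3.135, 0.003, 1.527]
contact_force: [-0.2, -0.5, -0.3]
gripper_width: 0.0398
grip_force: 0.0
t: 14.5
ee_pos: [0.5204, 0.0956, 0.2013]
eef_rot: [-3.135, 0.002, 1.525]
contact_force: [0.2, 0.3, 0.3]
gripper_width: 0.04
grip_force: 0.0
t 14.5 now [0.5204 0.0956 0.2013] [-1.7964e+02  1.4000e-01  8.7360e+01] w 0.04 F [0.2 0.3 0.3]
rotvec [-0.0062  0.0024 -0.0008] shift mm before turn [ 25.7   2.  150.2] after turn [ 25.3   1.1 150.3]
```

View pics/w4.png

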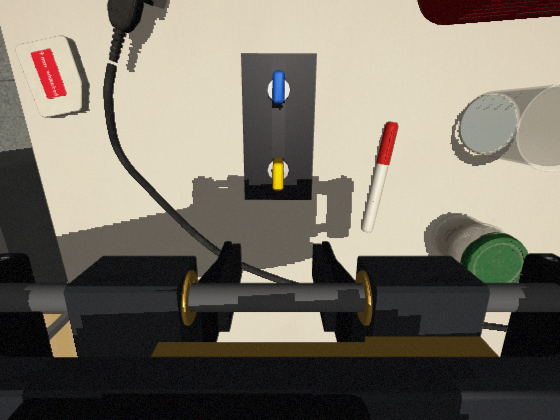

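The yellow bow is at (278.5,173) and the blue one at (279,86), both aligned with the tool. I'll cast the yellow blob.

```bash
python3 - <<'E'
from h import *
im=get_image('wrist'); hsv=cv2.cvtColor(im['color'],cv2.COLOR_RGB2HSV)
y=cv2.inRange(hsv,(20,120,90),(35,255,255)); y[:140]=0;y[210:]=0;y[:,:255]=0;y[:,300:]=0
b=cv2.inRange(hsv,(100,120,60),(125,255,255)); b[:60]=0;b[115:]=0;b[:,:255]=0;b[:,305:]=0
for m in(y,b):
    v,u=np.nonzero(m); print(u.min(),u.max(),v.min(),v.max(),round(u.mean(),2))
    uc=(u.min()+u.max()+1)/2
    print('near/top edge',cast(im,uc,v.max()+1,.084),'far/top',cast(im,uc,v.min(),.084),'far/bot',cast(im,uc,v.min(),.048),'mid z.066',cast(im,uc,(v.min()+v.max())/2,.066))
for p in [(242,53),(317,53),(245,199),(312,199)]: print(cast(im,*p,.044))
E
```

```text
272 283 158 189 277.75
near/top edge [0.52178945 0.10582077 0.084     ] far/top [0.52310244 0.13494042 0.084     ] far/bot [0.52282617 0.12994803 0.048     ] mid z.066 [0.52229788 0.11766422 0.066     ]
273 284 71 103 278.14
near/top edge [0.52599569 0.18035277 0.084     ] far/top [0.52713205 0.20607983 0.084     ] far/bot [0.52737301 0.21021881 0.048     ] mid z.066 [0.52667478 0.19506907 0.066     ]
[0.49390154 0.22765671 0.044     ]
[0.56312999 0.22436132 0.044     ]
[0.48613491 0.08795469 0.044     ]
[0.5565813  0.08479551 0.044     ]
```

```bash
python3 -m jog '[{"ax":-0.006,"ay":0.002,"az":0.003,"tx":23.5,"ty":1,"tz":0,"hand":36},{"ax":0,"ay":0,"az":0,"tx":0,"ty":0,"tz":30,"hand":36},{"ax":0,"ay":0,"az":0,"tx":0,"ty":0,"tz":35,"hand":36},{"ax":0,"ay":0,"az":0,"tx":0,"ty":0,"tz":25,"hand":36},{"ax":0,"ay":0,"az":0,"tx":0,"ty":0,"tz":0,"hand":36}]'; python3 - <<'E'
from h import *
go([.5225,.119,.051],87.1)
im=get_image('wrist'); hsv=cv2.cvtColor(im['color'],cv2.COLOR_RGB2HSV)
y=cv2.inRange(hsv,(20,120,90),(35,255,255)); y[:,:240]=0;y[:,320:]=0; y[250:]=0
v,u=np.nonzero(y); print(u.min(),u.max(),v.min(),v.max(),cast(im,(u.min()+u.max()+1)/2,v.min(),.084))
E
```

```text
t: 15.1
ee_pos: [0.5204, 0.1191, 0.1083]
eef_rot: [-3.137, 0.004, 1.523]
contact_force: [-0.5, 0.3, 0.2]
gripper_width: 0.0363
grip_force: 0.0
t 15.1 now [0.5204 0.1191 0.1083] [-179.72    0.21   87.24] w 0.0363 F [-0.5  0.3  0.2]
rotvec [-0.0049  0.0037  0.0025] shift mm before turn [ 0.2  2.3 57.2] after turn [-0.   2.1 57.3]
272 286 209 249 [0.52341219 0.13944631 0.084     ]
```

```bash
python3 -m jog '[{"ax":-0.004,"ay":0.003,"az":0.002,"tx":0,"ty":2,"tz":25,"hand":36},{"ax":0,"ay":0,"az":0,"tx":0,"ty":0,"tz":25,"hand":36},{"ax":0,"ay":0,"az":0,"tx":0,"ty":0,"tz":7,"hand":36},{"ax":0,"ay":0,"az":0,"tx":0,"ty":0,"tz":0,"hand":36},{"ax":0,"ay":0,"az":0,"tx":0,"ty":0,"tz":0,"hand":36}]'; python3 -m jog '[{"ax":0,"ay":0,"az":0,"tx":0,"ty":0,"tz":0,"hand":0},{"ax":0,"ay":0,"az":0,"tx":0,"ty":0,"tz":0,"hand":0},{"ax":0,"ay":0,"az":0,"tx":0,"ty":0,"tz":0,"hand":0},{"ax":0,"ay":0,"az":0,"tx":0,"ty":0,"tz":0,"hand":0},{"ax":0,"ay":0,"az":0,"tx":0,"ty":0,"tz":0,"hand":0}]'; python3 -m jog '[{"ax":0,"ay":0,"az":0,"tx":0,"ty":0,"tz":0,"hand":0},{"ax":0,"ay":0,"az":0,"tx":0,"ty":0,"tz":0,"hand":0},{"ax":0,"ay":0,"az":0,"tx":0,"ty":0,"tz":0,"hand":0},{"ax":0,"ay":0,"az":0,"tx":0,"ty":0,"tz":0,"hand":0},{"ax":0,"ay":0,"az":0,"tx":0,"ty":0,"tz":0,"hand":0}]'; python3 - <<'E'
from h import *
go([.5225,.119,.051],87.1)
E
```

```text
t: 15.65
ee_pos: [0.5256, 0.12, 0.0556]
eef_rot: [3.136, -0.003, 1.521]
contact_force: [0.2, 0.7, 0.5]
gripper_width: 0.0357
grip_force: 0.0
t: 16.15
ee_pos: [0.5237, 0.1199, 0.054]
eef_rot: [3.14, -0.002, 1.521]
contact_force: [-5.7, -0.5, 5.4]
gripper_width: 0.0097
grip_force: 30.0
t: 16.65
ee_pos: [0.5238, 0.1199, 0.054]
eef_rot: [3.14, -0.002, 1.521]
contact_force: [-6.1, -0.3, 6.1]
gripper_width: 0.0099
grip_force: 30.0
t 16.65 now [0.5238 0.1199 0.054 ] [ 1.799e+02 -1.300e-01  8.714e+01] w 0.0099 F [-6.1 -0.3  6.1]
rotvec [ 0.0017 -0.0023  0.0007] shift mm before turn [-1.  -1.2  3. ] after turn [-1.  -1.2  3. ]
```

```bash
python3 -m jog '[{"ax":0,"ay":0,"az":0,"tx":0,"ty":0,"tz":-10,"hand":0},{"ax":0,"ay":0,"az":0,"tx":0,"ty":0,"tz":-25,"hand":0},{"ax":0,"ay":0,"az":0,"tx":0,"ty":0,"tz":-35,"hand":0},{"ax":0,"ay":0,"az":0,"tx":0,"ty":0,"tz":-35,"hand":0},{"ax":0,"ay":0,"az":0,"tx":0,"ty":0,"tz":-35,"hand":0}]'; python3 -m jog '[{"ax":0,"ay":0,"az":-0.096,"tx":0,"ty":0,"tz":-10,"hand":0},{"ax":0,"ay":0,"az":-0.096,"tx":0,"ty":0,"tz":0,"hand":0},{"ax":0,"ay":0,"az":-0.096,"tx":0,"ty":0,"tz":0,"hand":0},{"ax":0,"ay":0,"az":-0.096,"tx":0,"ty":0,"tz":0,"hand":0},{"ax":0,"ay":0,"az":-0.097,"tx":0,"ty":0,"tz":0,"hand":0}]'; python3 - <<'E'
from h import *
go([.4917,-.3722,.19],114.7)
E
```

```text
t: 17.15
ee_pos: [0.5243, 0.1191, 0.1961]
eef_rot: [3.137, -0.002, 1.52]
contact_force: [0.8, 0.4, -0.7]
gripper_width: 0.0098
grip_force: 30.0
t: 17.65
ee_pos: [0.5244, 0.1192, 0.2047]
eef_rot: [3.136, 0.0, 2.005]
contact_force: [0.7, -0.4, -0.2]
gripper_width: 0.0096
grip_force: 30.0
t 17.65 now [0.5244 0.1192 0.2047] [1.7970e+02 1.0000e-02 1.1489e+02] w 0.0096 F [ 0.7 -0.4 -0.2]
rotvec [0.0053 0.0001 0.0034] shift mm before turn [-432.  -236.6   13.5] after turn [-432.8 -235.    14.7]
```

```bash
python3 -m jog '[{"ax":0.005,"ay":0,"az":0.003,"tx":-29,"ty":-16,"tz":0,"hand":0},{"ax":0,"ay":0,"az":0,"tx":-29,"ty":-16,"tz":0,"hand":0},{"ax":0,"ay":0,"az":0,"tx":-29,"ty":-16,"tz":0,"hand":0},{"ax":0,"ay":0,"az":0,"tx":-29,"ty":-16,"tz":0,"hand":0},{"ax":0,"ay":0,"az":0,"tx":-29,"ty":-16,"tz":0,"hand":0}]'; python3 -m jog '[{"ax":0,"ay":0,"az":0,"tx":-29,"ty":-16,"tz":0,"hand":0},{"ax":0,"ay":0,"az":0,"tx":-29,"ty":-16,"tz":0,"hand":0},{"ax":0,"ay":0,"az":0,"tx":-29,"ty":-16,"tz":0,"hand":0},{"ax":0,"ay":0,"az":0,"tx":-29,"ty":-16,"tz":0,"hand":0},{"ax":0,"ay":0,"az":0,"tx":-29,"ty":-16,"tz":0,"hand":0}]'; python3 -m jog '[{"ax":0,"ay":0,"az":0,"tx":-29,"ty":-16,"tz":0,"hand":0},{"ax":0,"ay":0,"az":0,"tx":-29,"ty":-16,"tz":0,"hand":0},{"ax":0,"ay":0,"az":0,"tx":-29,"ty":-16,"tz":0,"hand":0},{"ax":0,"ay":0,"az":0,"tx":-29,"ty":-16,"tz":0,"hand":0},{"ax":0,"ay":0,"az":0,"tx":-20,"ty":-8,"tz":0,"hand":0}]'; python3 -m jog '[{"ax":0,"ay":0,"az":0,"tx":0,"ty":0,"tz":15,"hand":0},{"ax":0,"ay":0,"az":0,"tx":0,"ty":0,"tz":15,"hand":0},{"ax":0,"ay":0,"az":0,"tx":0,"ty":0,"tz":15,"hand":0},{"ax":0,"ay":0,"az":0,"tx":0,"ty":0,"tz":15,"hand":0},{"ax":0,"ay":0,"az":0,"tx":0,"ty":0,"tz":0,"hand":0}]';python3 - <<'E'
from h import *
go([.4917,-.3722,.11],114.7)
im=snap('wrist','w5.png'); print(im['xyz'],im['orientation'])
E
```

```text
t: 18.15
ee_pos: [0.5115, -0.0473, 0.2047]
eef_rot: [3.141, 0.0, 1.998]
contact_force: [1.0, 0.3, -0.1]
gripper_width: 0.0096
grip_force: 30.0
t: 18.65
ee_pos: [0.4989, -0.2123, 0.2048]
eef_rot: [3.141, 0.0, 1.999]
contact_force: [-0.1, -0.7, -0.1]
gripper_width: 0.0096
grip_force: 30.0
t: 19.15
ee_pos: [0.4887, -0.3673, 0.2048]
eef_rot: [-3.14, 0.001, 1.996]
contact_force: [0.1, 0.6, 0.1]
gripper_width: 0.0099
grip_force: 30.0
t: 19.65
ee_pos: [0.4893, -0.3624, 0.1414]
eef_rot: [-3.139, -0.003, 2.0]
contact_force: [0.0, 1.0, -0.1]
gripper_width: 0.0098
grip_force: 30.0
t 19.65 now [ 0.4893 -0.3624  0.1414] [-179.85   -0.2   114.61] w 0.0098 F [ 0.   1.  -0.1]
rotvec [-0.0026 -0.0034 -0.0016] shift mm before turn [-10.   -1.8  31.4] after turn [-9.9 -1.9 31.4]
[ 0.45721107 -0.29220001  0.30510766] [2.85354688e+00 2.75888345e-03 4.28820074e-01]
```

View pics/w5.png

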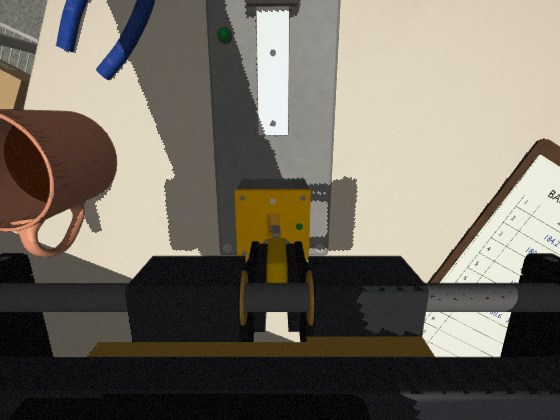

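The yellow plate's far edge is at row 189 (cols 235–310), the slot starts at about (273,215), and the key bit is at about (276,238). I'll zoom in.

```bash
python3 - <<'E'
from h import *
im=get_image('wrist'); a=im['color'][175:275,220:330]
cv2.imwrite('pics/w5c.png',cv2.resize(a,(660,600),interpolation=cv2.INTER_CUBIC)[:,:,::-1])
E
```

```text
(no output)
```

View pics/w5c.png

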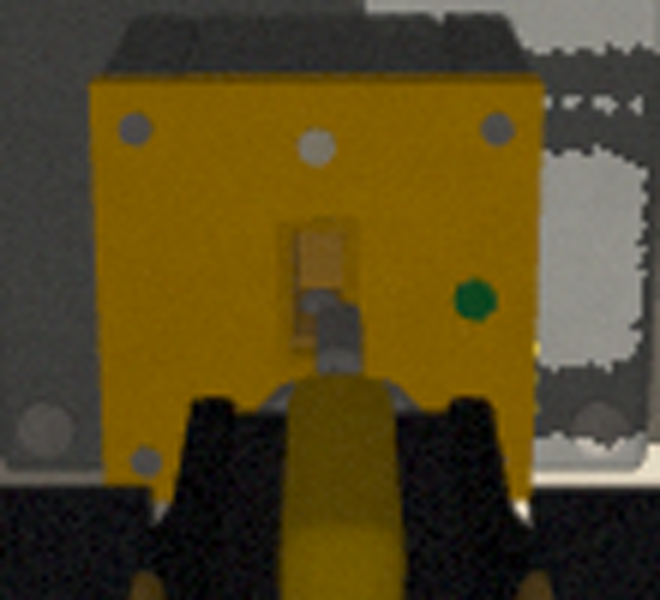

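The slot's outer edge is at crop cols 279–358, rows 218–352. The key's bit is at col ~339, and the lower far edge of the bow is at row ~378. Casting these gives the offsets in tool axes.

```bash
python3 - <<'E'
from h import *
im=get_image('wrist'); s=read_state(); Rc=R.from_euler('xyz',s['eef_rot'])
for n,u,v,z in[('slot c',318,284,.062),('slot far',318,218,.062),('slot near',318,352,.062),('plate far edge',317,80,.062),('plate L',91,80,.062),('plate R',543,80,.062),('screwLfar',135,129,.062),('screwLnear',146,462,.062),('screwR',497,129,.062),('bow far bottom',341,378,.1355),('bit far bottom',339,292,.0999),('bit full-width far',339,305,.103)]:
    p=cast(im,220+u/6-.4,175+v/6-.4,z); print(n,np.round(p,4),np.round(Rc.inv().apply(p-s['ee_pos'])*1e3,1))
go([.4917,-.3722,.11],114.7)
E
```

```text
slot c [ 0.49   -0.3727  0.062 ] [-7.6 -3.6 82.4]
slot far [ 0.4861 -0.364   0.062 ] [ 1.9 -3.5 82.4]
slot near [ 0.4941 -0.3818  0.062 ] [-17.6  -3.6  82.4]
plate far edge [ 0.478  -0.3466  0.062 ] [21.1 -3.6 82.4]
plate L [ 0.4507 -0.3591  0.062 ] [ 21.1 -33.6  82.4]
plate R [ 0.5053 -0.3341  0.062 ] [21.1 26.4 82.4]
screwLfar [ 0.4586 -0.3628  0.062 ] [ 14.3 -28.   82.4]
screwLnear [ 0.4788 -0.407   0.062 ] [-34.2 -28.   82.4]
screwR [ 0.5027 -0.3427  0.062 ] [14.3 20.5 82.4]
bow far bottom [ 0.4863 -0.3568  0.1355] [ 8.4 -0.4  8.9]
bit far bottom [ 0.4876 -0.3603  0.0999] [ 4.6 -0.6 44.5]
bit full-width far [ 0.4878 -0.3607  0.103 ] [ 4.2 -0.6 41.4]
t 19.8 now [ 0.4901 -0.3642  0.1444] [-1.7997e+02  1.0000e-02  1.1455e+02] w 0.0099 F [ 0.  -0.1 -0.7]
rotvec [-0.0006  0.0001 -0.0027] shift mm before turn [-7.9 -1.8 34.4] after turn [-7.9 -1.9 34.4]
```

```bash
python3 -m jog '[{"ax":0,"ay":0,"az":0,"tx":-4.5,"ty":-3,"tz":0,"hand":0},{"ax":0,"ay":0,"az":0,"tx":0,"ty":0,"tz":15,"hand":0},{"ax":0,"ay":0,"az":0,"tx":0,"ty":0,"tz":14,"hand":0},{"ax":0,"ay":0,"az":0,"tx":0,"ty":0,"tz":0,"hand":0},{"ax":0,"ay":0,"az":0,"tx":0,"ty":0,"tz":0,"hand":0}]'; python3 - <<'E'
from h import *
for i in range(4):
    im=get_image('wrist'); s=read_state(); print(np.round(s['ee_pos'],4),np.round(s['eef_rot'],3))
a=im['color'][170:270,220:330]
b=get_image('side')['color'][140:220,290:400]
cv2.imwrite('pics/w6.png',cv2.resize(np.hstack([a,np.vstack([b,b[:20]*0])]),None,fx=3.6,fy=6,interpolation=cv2.INTER_CUBIC)[:,:,::-1])
E
```

```text
t: 20.3
ee_pos: [0.4886, -0.3695, 0.1143]
eef_rot: [-3.14, -0.001, 1.999]
contact_force: [-0.5, 0.7, 0.2]
gripper_width: 0.0099
grip_force: 30.0
[ 0.4889 -0.3698  0.1149] [-3.14  -0.     1.999]
[ 0.489  -0.3699  0.1152] [-3.141  0.     1.999]
[ 0.4891 -0.3699  0.1154] [-3.141  0.     1.999]
[ 0.4892 -0.3699  0.1154] [-3.141  0.     1.999]
```

View pics/w6.png

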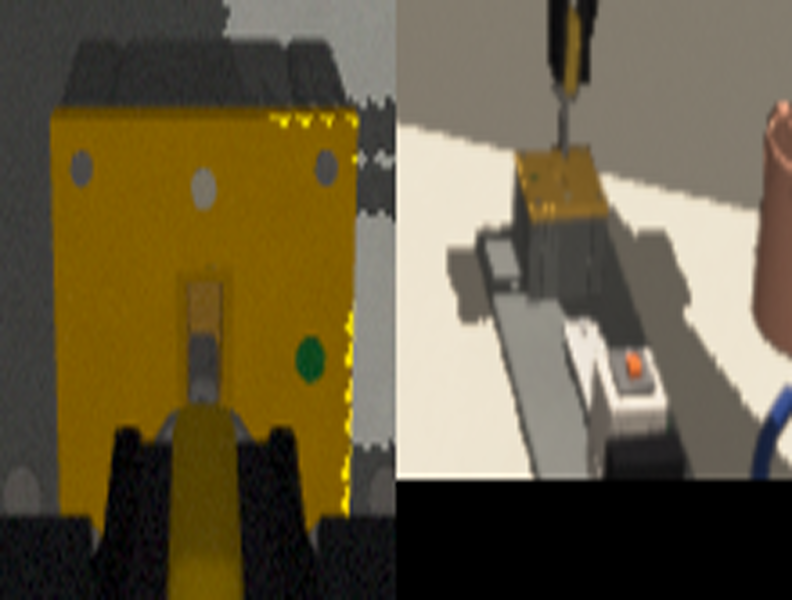

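The left half shows the key bit centred laterally on the slot within about 0.5 mm (bit 190–218, slot 190–222). The right half shows the key upright above the plate, with the module against the black block. Next I compute the offset along the slot.

```bash
python3 - <<'E'
from h import *
im=get_image('wrist'); s=read_state(); Rc=R.from_euler('xyz',s['eef_rot']); print(s['ee_pos'])
zt=s['ee_pos'][2]-.0415
for n,u,v,z in[('chamf far',206,270,.062),('slot far',206,283,.061),('plate far',204,108,.062),('plateL',52,110,.062),('plateR',358,110,.062),('screwL',81,168,.062),('screwR',326,168,.062),('pinhole',203,189,.062),('bit far bottom',203,333,zt),('bit',203,333,zt+.003),('bow far bottom',204,404,zt+.0355),]:
    p=cast(im,220+u/3.6-.4,170+v/6-.4,z); print(n,np.round(p,4),np.round(Rc.inv().apply(p-s['ee_pos'])*1e3,1))
E
```

```text
[ 0.4891241  -0.36981537  0.11534845]
chamf far [ 0.4859 -0.3631  0.062 ] [ 7.4 -0.1 53.3]
slot far [ 0.4868 -0.3649  0.061 ] [ 5.4 -0.1 54.3]
plate far [ 0.4773 -0.3451  0.062 ] [27.4 -0.5 53.3]
plateL [ 0.4503 -0.3577  0.062 ] [ 27.2 -30.2  53.4]
plateR [ 0.5048 -0.3328  0.062 ] [27.1 29.6 53.3]
screwL [ 0.4582 -0.3618  0.062 ] [ 20.1 -24.8  53.4]
screwR [ 0.5022 -0.3418  0.062 ] [20.1 23.6 53.3]
pinhole [ 0.4812 -0.3542  0.062 ] [17.5 -0.7 53.3]
bit far bottom [ 0.487  -0.3668  0.0738] [ 3.6 -0.7 41.5]
bit [ 0.4865 -0.3658  0.0768] [ 4.7 -0.7 38.5]
bow far bottom [ 0.4849 -0.3616  0.1093] [ 9.2 -0.5  6. ]
```

```bash
python3 -m jog '[{"ax":0,"ay":0,"az":0,"tx":0,"ty":0.3,"tz":5,"hand":0},{"ax":0,"ay":0,"az":0,"tx":0,"ty":0,"tz":4,"hand":0},{"ax":0,"ay":0,"az":0,"tx":0,"ty":0,"tz":3,"hand":0},{"ax":0,"ay":0,"az":0,"tx":0,"ty":0,"tz":2,"hand":0},{"ax":0,"ay":0,"az":0,"tx":0,"ty":0,"tz":0,"hand":0}]'; python3 -m jog '[{"ax":0,"ay":0,"az":0,"tx":0,"ty":0,"tz":2,"hand":0},{"ax":0,"ay":0,"az":0,"tx":0,"ty":0,"tz":2,"hand":0},{"ax":0,"ay":0,"az":0,"tx":0,"ty":0,"tz":0,"hand":0},{"ax":0,"ay":0,"az":0,"tx":0,"ty":0,"tz":0,"hand":0},{"ax":0,"ay":0,"az":0,"tx":0,"ty":0,"tz":0,"hand":0}]'
```

```text
t: 21.1
ee_pos: [0.489, -0.3695, 0.1006]
eef_rot: [-3.14, -0.001, 1.999]
contact_force: [-0.4, 1.1, -0.6]
gripper_width: 0.0098
grip_force: 30.0
t: 21.6
ee_pos: [0.4893, -0.3698, 0.097]
eef_rot: [-3.141, 0.0, 1.999]
contact_force: [0.9, -1.8, -2.1]
gripper_width: 0.0099
grip_force: 30.0
```

```bash
python3 -m jog '[{"ax":0,"ay":0,"az":0,"tx":0,"ty":0,"tz":2,"hand":0},{"ax":0,"ay":0,"az":0,"tx":0,"ty":0,"tz":2,"hand":0},{"ax":0,"ay":0,"az":0,"tx":0,"ty":0,"tz":2,"hand":0},{"ax":0,"ay":0,"az":0,"tx":0,"ty":0,"tz":0,"hand":0},{"ax":0,"ay":0,"az":0,"tx":0,"ty":0,"tz":0,"hand":0}]'; python3 -m jog '[{"ax":0,"ay":0,"az":0,"tx":0,"ty":0,"tz":2,"hand":0},{"ax":0,"ay":0,"az":0,"tx":0,"ty":0,"tz":2,"hand":0},{"ax":0,"ay":0,"az":0,"tx":1,"ty":0,"tz":1,"hand":0},{"ax":0,"ay":0,"az":0,"tx":-1,"ty":0,"tz":0,"hand":0},{"ax":0,"ay":0,"az":0,"tx":0,"ty":0,"tz":0,"hand":0}]'
```

```text
t: 22.1
ee_pos: [0.4892, -0.3698, 0.0908]
eef_rot: [-3.141, 0.0, 1.999]
contact_force: [2.5, -3.6, -3.4]
gripper_width: 0.0099
grip_force: 30.0
t: 22.6
ee_pos: [0.4894, -0.37, 0.0864]
eef_rot: [-3.141, 0.0, 1.999]
contact_force: [1.3, -4.0, 4.9]
gripper_width: 0.0096
grip_force: 30.0
```

```bash
python3 -m jog '[{"ax":0,"ay":0,"az":0,"tx":-0.7,"ty":0,"tz":1.5,"hand":0},{"ax":0,"ay":0,"az":0,"tx":1,"ty":0,"tz":1.5,"hand":0},{"ax":0,"ay":0,"az":0,"tx":-2,"ty":0,"tz":1,"hand":0},{"ax":0,"ay":0,"az":0,"tx":1,"ty":0,"tz":1,"hand":0},{"ax":0,"ay":0,"az":0,"tx":0,"ty":0,"tz":0,"hand":0}]'; python3 -m jog '[{"ax":0,"ay":0,"az":0,"tx":1,"ty":0,"tz":1,"hand":0},{"ax":0,"ay":0,"az":0,"tx":-2,"ty":0,"tz":1,"hand":0},{"ax":0,"ay":0,"az":0,"tx":2,"ty":0,"tz":1,"hand":0},{"ax":0,"ay":0,"az":0,"tx":-1,"ty":0,"tz":0,"hand":0},{"ax":0,"ay":0,"az":0,"tx":0,"ty":0,"tz":0,"hand":0}]'
```

```text
t: 23.1
ee_pos: [0.4893, -0.3702, 0.0805]
eef_rot: [-3.14, -0.0, 1.999]
contact_force: [2.0, -4.5, -3.1]
gripper_width: 0.01
grip_force: 30.0
t: 23.6
ee_pos: [0.4893, -0.3701, 0.0778]
eef_rot: [-3.141, -0.001, 1.999]
contact_force: [0.6, -3.0, 1.4]
gripper_width: 0.01
grip_force: 30.0
```

Target is about 0.0735; I'll press on with gentle rocking.

```bash
python3 -m jog '[{"ax":0,"ay":0,"az":0,"tx":0.5,"ty":0,"tz":1.5,"hand":0},{"ax":0,"ay":0,"az":0,"tx":-2,"ty":0,"tz":1.5,"hand":0},{"ax":0,"ay":0,"az":0,"tx":2,"ty":0,"tz":1,"hand":0},{"ax":0,"ay":0,"az":0,"tx":-1,"ty":0,"tz":0.5,"hand":0},{"ax":0,"ay":0,"az":0,"tx":0,"ty":0,"tz":0,"hand":0}]'; python3 -m jog '[{"ax":0,"ay":0,"az":0,"tx":1,"ty":0,"tz":1,"hand":0},{"ax":0,"ay":0,"az":0,"tx":-2,"ty":0,"tz":0,"hand":0},{"ax":0,"ay":0,"az":0,"tx":1,"ty":0,"tz":0,"hand":0},{"ax":0,"ay":0,"az":0,"tx":0,"ty":0,"tz":0,"hand":0},{"ax":0,"ay":0,"az":0,"tx":0,"ty":0,"tz":0,"hand":0}]'
```

```text
t: 24.1
ee_pos: [0.4896, -0.3702, 0.0734]
eef_rot: [-3.141, -0.001, 1.999]
contact_force: [0.1, 0.4, 3.9]
gripper_width: 0.0096
grip_force: 30.0
t: 24.6
ee_pos: [0.4898, -0.3706, 0.0732]
eef_rot: [-3.141, -0.0, 1.999]
contact_force: [-1.3, 1.1, 9.9]
gripper_width: 0.0098
grip_force: 30.0
```

```bash
python3 -m jog '[{"ax":0,"ay":0,"az":0,"tx":0.7,"ty":0,"tz":1,"hand":0},{"ax":0,"ay":0,"az":0,"tx":-1.5,"ty":0,"tz":1,"hand":0},{"ax":0,"ay":0,"az":0,"tx":1.5,"ty":0,"tz":0,"hand":0},{"ax":0,"ay":0,"az":0,"tx":-0.7,"ty":0,"tz":0,"hand":0},{"ax":0,"ay":0,"az":0,"tx":0,"ty":0,"tz":0,"hand":0}]'
```

```text
t: 25.1
ee_pos: [0.4903, -0.3716, 0.0726]
eef_rot: [3.141, 0.001, 1.998]
contact_force: [-4.0, 2.2, 21.3]
gripper_width: 0.0097
grip_force: 30.0
```

```bash
python3 -m jog '[{"ax":0,"ay":0,"az":0,"tx":0,"ty":0,"tz":-1,"hand":0},{"ax":0,"ay":0,"az":0,"tx":0,"ty":0,"tz":-0.5,"hand":0},{"ax":0,"ay":0,"az":0,"tx":0,"ty":0,"tz":0,"hand":0},{"ax":0,"ay":0,"az":0,"tx":0,"ty":0,"tz":0,"hand":0},{"ax":0,"ay":0,"az":0,"tx":0,"ty":0,"tz":0,"hand":0}]';python3 -m jog '[{"ax":0,"ay":0,"az":0.1,"tx":0,"ty":0.2,"tz":0,"hand":0},{"ax":0,"ay":0,"az":0.1,"tx":0,"ty":0.2,"tz":0,"hand":0},{"ax":0,"ay":0,"az":0.1,"tx":0,"ty":0.2,"tz":0,"hand":0},{"ax":0,"ay":0,"az":0.1,"tx":0,"ty":0.2,"tz":0,"hand":0},{"ax":0,"ay":0,"az":0,"tx":0,"ty":0,"tz":0,"hand":0}]'; python3 - <<'E'
from h import *
s=read_state(); print(s['ft_torque'], s['joint_positions'])
E
```

```text
t: 25.6
ee_pos: [0.4901, -0.3714, 0.0729]
eef_rot: [-3.142, 0.001, 1.999]
contact_force: [-0.5, -1.0, 9.1]
gripper_width: 0.0095
grip_force: 30.0
t: 26.1
ee_pos: [0.4904, -0.3714, 0.0729]
eef_rot: [-3.141, 0.002, 1.595]
contact_force: [-1.8, -0.8, 11.5]
gripper_width: 0.0097
grip_force: 30.0
[-0.2563627   0.44879902 -0.00625441] [-0.14360168  0.62358246  0.97350921  1.6949361  -0.56175084  1.12918948
  1.01617644]
```

Turning well with small forces. Continuing (0.4 done).

```bash
python3 -m jog '[{"ax":0,"ay":0,"az":0.1,"tx":0,"ty":0.2,"tz":0,"hand":0},{"ax":0,"ay":0,"az":0.1,"tx":0,"ty":0.2,"tz":0,"hand":0},{"ax":0,"ay":0,"az":0.1,"tx":0,"ty":0.2,"tz":0,"hand":0},{"ax":0,"ay":0,"az":0.1,"tx":0,"ty":0.2,"tz":0,"hand":0},{"ax":0,"ay":0,"az":0.1,"tx":0,"ty":0.2,"tz":0,"hand":0}]';python3 -m jog '[{"ax":0,"ay":0,"az":0.1,"tx":0,"ty":0.2,"tz":0,"hand":0},{"ax":0,"ay":0,"az":0.1,"tx":0,"ty":0.2,"tz":0,"hand":0},{"ax":0,"ay":0,"az":0.1,"tx":0,"ty":0.2,"tz":0,"hand":0},{"ax":0,"ay":0,"az":0.1,"tx":0,"ty":0.2,"tz":0,"hand":0},{"ax":0,"ay":0,"az":0,"tx":0,"ty":0,"tz":0,"hand":0}]';  python3 - <<'E'
from h import *
s=read_state(); print(s['ft_torque'])
E
```

```text
t: 26.6
ee_pos: [0.4906, -0.3715, 0.0729]
eef_rot: [-3.141, 0.001, 1.094]
contact_force: [-4.2, -0.7, 12.8]
gripper_width: 0.0097
grip_force: 30.0
t: 27.1
ee_pos: [0.4908, -0.3717, 0.0728]
eef_rot: [-3.14, 0.002, 0.694]
contact_force: [-6.0, 2.6, 16.2]
gripper_width: 0.0098
grip_force: 30.0
[0.46988789 1.65658166 0.07443196]
```

```bash
python3 -m jog '[{"ax":0,"ay":0,"az":0.08,"tx":-0.3,"ty":-0.5,"tz":0,"hand":0},{"ax":0,"ay":0,"az":0.08,"tx":-0.2,"ty":-0.4,"tz":0,"hand":0},{"ax":0,"ay":0,"az":0.06,"tx":0,"ty":0,"tz":0,"hand":0},{"ax":0,"ay":0,"az":0,"tx":0,"ty":0,"tz":0,"hand":0},{"ax":0,"ay":0,"az":0,"tx":0,"ty":0,"tz":0,"hand":0}]';python3 -m jog '[{"ax":0,"ay":0,"az":0,"tx":0,"ty":0,"tz":0,"hand":0},{"ax":0,"ay":0,"az":0,"tx":0,"ty":0,"tz":0,"hand":0},{"ax":0,"ay":0,"az":0,"tx":0,"ty":0,"tz":0,"hand":0},{"ax":0,"ay":0,"az":0,"tx":0,"ty":0,"tz":0,"hand":0},{"ax":0,"ay":0,"az":0,"tx":0,"ty":0,"tz":0,"hand":0}]';  python3 - <<'E'
from h import *
s=read_state(); print(s['ft_torque'],s['eef_rot'])
im=get_image('wrist'); hsv=cv2.cvtColor(im['color'],cv2.COLOR_RGB2HSV)
y=cv2.inRange(hsv,(20,120,60),(35,255,255)); y[:,:255]=0;y[:,300:]=0
im=get_image('top'); c=im['color']; hsv=cv2.cvtColor(c,cv2.COLOR_RGB2HSV)
m=cv2.inRange(hsv,(0,0,150),(180,60,255)); o=cv2.inRange(hsv,(5,150,120),(18,255,255))
o[:240]=0;o[300:]=0;o[:,:310]=0;o[:,400:]=0
v,u=np.nonzero(o); print('orange',len(u)); 
if len(u): p=cast(im,u.mean(),v.mean(),.078); print(p)
b=cv2.inRange(hsv,(105,120,60),(125,255,255)); b[:195]=0;b[225:]=0;b[:,:135]=0;b[:,165:]=0
r=cv2.minAreaRect(max(cv2.findContours(b,0,2)[0],key=cv2.contourArea)); print('blue',cast(im,*r[0],.085))
E
```

```text
t: 27.6
ee_pos: [0.4906, -0.3716, 0.0729]
eef_rot: [3.141, 0.001, 0.478]
contact_force: [-3.0, -1.5, 11.0]
gripper_width: 0.0098
grip_force: 30.0
t: 28.1
ee_pos: [0.4906, -0.3716, 0.0729]
eef_rot: [3.141, 0.001, 0.478]
contact_force: [-2.5, -1.6, 10.8]
gripper_width: 0.0098
grip_force: 30.0
[-0.33652793  0.76888442  0.0812686 ] [3.14080340e+00 1.29359460e-03 4.78136392e-01]
orange 0
blue [0.52598794 0.19678214 0.085     ]
```

```bash
python3 -c "
from rig import *
print(finish_job())"
```

```text
the job is handed in; nothing more can be done
None
```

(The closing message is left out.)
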